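# Put the vaccine fridge on standby power through an interlocked changeover box

## Task

The mains has failed, so put the vaccine fridge on standby power at the grey changeover box: throw the red mains lever fully OFF (over to its green mark), slide the yellow interlock plate by its black knob fully home towards the red lever, then throw fully ON the one blue standby lever that the box lets go over. Nothing shows which blue lever that is: feel for it, and never force a lever or the plate that is blocked. The other two blue levers stay OFF, and everything lying around stays where it is.

Things in the scene. Friction and masses are not known exactly. Their poses are not given: they have to be found in the camera images.
- panel: Fixed grey power changeover box, 260 (x) x 400 (y) x 120 mm high, aluminium deck. Origin at the centre of its underside, z up; its +x points away from the robot within 0.3 rad; green OFF marks at x = -43 mm. Levers in a row along y, swinging in x: red mains at y = +145, blue standby a, b, c at -5, -80, -155 mm; pivots at z = 90 mm; tops 54 mm above the deck at OFF and ON, 64 mm upright.
- mains (a joint): Angle of the red mains lever (rad): 0 = fully OFF (leaning 30 deg to the box's -x side), 0.524 = upright, 1.047 = fully ON (30 deg to +x), firm stops at both ends. Starts at 0.97 to 1.047. Moving it takes about 3 N square to the grip, and it stays where it is left. The yellow plate can go home only when this lever is below about 0.1.
- standby_a (a joint): Angle of the blue standby lever nearest the red one (rad): 0 = fully OFF (leaning 30 deg to the box's -x side), 0.524 = upright, 1.047 = fully ON (30 deg to +x), firm stops at both ends. Starts at 0 to 0.05. Free, it swings with 3 to 4 N square to the grip (a sliding push adds to it) and stays where left. Blocked, it goes to about 0.1 and meets a springy stop: push it there with at most 20 N at the grip.
- standby_b (a joint): Angle of the middle blue standby lever (rad); values, start and behaviour as standby_a. All blue levers are blocked until the yellow plate is home. Then a lock inside, which cannot be seen, still blocks those of the dead supplies and leaves one free, a different one each time (rarely two: then either is right, but only one).
- standby_c (a joint): Angle of the blue standby lever farthest from the red one (rad); values, start and behaviour as standby_a. A blocked lever may stay at about 0.1: that counts as OFF.
- mains_grip (a point): Centre of the top part of the grip of the red mains lever, 80 mm from the pivot, which is at (0, 145, 90) mm in panel; 14 mm below the rounded top end. The plastic grip is 18 mm thick (20 mm ball end), 50 to 94 mm from the pivot, on a 10 mm shaft. At OFF this point is at x = -40, at ON x = +40 mm, 39 mm above the deck.
- standby_a_grip (a point): Centre of the top part of the grip of blue lever a, 80 mm from the pivot, which is at (0, -5, 90) mm in panel; 14 mm below the rounded top end. The plastic grip is 18 mm thick (20 mm ball end), 50 to 94 mm from the pivot, on a 10 mm shaft. At OFF this point is at x = -40, at ON x = +40 mm, 39 mm above the deck.
- standby_b_grip (a point): Centre of the top part of the grip of blue lever b, 80 mm from the pivot, which is at (0, -80, 90) mm in panel; 14 mm below the rounded top end. The plastic grip is 18 mm thick (20 mm ball end), 50 to 94 mm from the pivot, on a 10 mm shaft. At OFF this point is at x = -40, at ON x = +40 mm, 39 mm above the deck.
- standby_c_grip (a point): Centre of the top part of the grip of blue lever c, 80 mm from the pivot, which is at (0, -155, 90) mm in panel; 14 mm below the rounded top end. The plastic grip is 18 mm thick (20 mm ball end), 50 to 94 mm from the pivot, on a 10 mm shaft. At OFF this point is at x = -40, at ON x = +40 mm, 39 mm above the deck.
- plate (a joint): Travel of the yellow interlock plate along the box's +y, towards the red lever (m): 0 to 0.030 (fully home, firm stop); starts at 0 to 0.003. Slides with 4 N of friction and stays where left. While the mains lever is not OFF it is stopped after 4 mm or so; it may be pushed against that with at most 40 N.
- plate_knob (a point): Centre of the ball top (21 mm) of the 18 mm thick black knob on the yellow plate, 32.5 mm above the deck, the knob's top 43 mm above it; at x = +44, y = +65 mm + plate travel in panel. The plate is 4 mm thick, lies 1.5 mm above the deck, and has a strip along y at x = 34 to 54 mm.
- logger: White temperature logger, 45 x 75 x 18 mm, lying on the box's deck at its -x edge between the red lever and the first blue one; origin under its centre. To be left alone.
- carton: Small white and blue carton, 36 x 80 x 32 mm, lying on the deck at its +x edge beyond the blue levers; origin under its centre. To be left alone.
- vial_tray: Steel tray with glass vials, 130 x 100 x 56 mm; origin under its centre. To be left alone.
- sanitiser: Clear bottle with a blue cap, 60 mm across, 170 mm tall; origin under its centre. To be left alone.
- sharps: Yellow sharps container with a red lid, 120 mm across, 138 mm tall; origin under its centre. To be left alone.
- swab_dish: Narrow steel dish, 60 x 180 x 30 mm; origin under its centre. To be left alone.

How it is judged:
On the way, in this order (a step that is already met when the one before it is completed fails the run):
1. the red mains lever is thrown fully OFF (value of joint mains below 0.08 rad), for 0.2 s.
2. the yellow interlock plate is slid fully home (value of joint plate above 0.027 m and value of joint mains below 0.08 rad), for 0.2 s.
3. one blue standby lever is thrown fully ON, the others OFF (((value of joint standby_a above 0.97 rad and value of joint each of standby_b, standby_c below 0.25 rad) or (value of joint standby_b above 0.97 rad and value of joint each of standby_a, standby_c below 0.25 rad) or (value of joint standby_c above 0.97 rad and value of joint each of standby_a, standby_b below 0.25 rad))), for 0.2 s.
At the end, for the whole second after the job is handed in: The red mains lever is fully OFF (within 0.08 rad), the yellow plate fully home (within 3 mm of its 30 mm travel), exactly one blue lever fully ON (above 0.97 of 1.047 rad) and the other two OFF (below 0.25 rad) (all of step 2 and ((value of joint standby_a above 0.97 rad and value of joint each of standby_b, standby_c below 0.25 rad) or (value of joint standby_b above 0.97 rad and value of joint each of standby_a, standby_c below 0.25 rad) or (value of joint standby_c above 0.97 rad and value of joint each of standby_a, standby_b below 0.25 rad))); the robot touches nothing.
It fails at once if a blocked lever or plate is forced: more than 55 N between the parts of the interlock (contact force between panel and panel above 55 N).
It fails at once if a thing lying around is shifted by more than 25 mm or tipped (distance of any of logger, carton, vial_tray, sanitiser, sharps, swab_dish from where it was at the start of the episode above 0.025 m or angle between any of logger, carton, vial_tray, sanitiser, sharps, swab_dish's own z axis and vertical above 0.3 rad).
It also fails if it takes over 67 s, if anything falls off the work surface, if the arm or the gripper's body presses on something with over 40 N, if the wrist force passes 120 N, or if a joint passes its speed limit or range.

## Robot

A 6-joint arm with a two-finger parallel gripper is mounted at the origin on the work surface. World frame = base frame: x ahead of the robot, y to its left, z up, the work surface at z = 0. Lengths are in m, angles in rad, forces in N, time in s.
With the tool pointing down it reaches from about 0.25 to 0.775 m from the base axis. Payload 4 kg.
Tool frame: the origin (TCP) lies midway between the tips of the shut fingers; the grasp point (between the pads) lies 19 mm behind it; z points along the fingers, y is the direction in which the jaws open and shut (so a half turn about z gives the same grasp; the last joint's range is limited). The gripper opens to 94 mm and grips with 3 to 60 N. Pads are 16 mm wide; open, the fingers measure 119 mm over their backs; the gripper's body (75 mm by 177 mm) begins 78 mm behind the grasp point.
Start: joints at [-1.244, 0.087, 1.371, -0, 1.684, -0.103], TCP at [0.229, -0.5, 0.206] pointing down, gripper open.
Joint ranges: [-3.1, 3.1], [-0.76, 2.03], [0.27, 2.55], [-1.08, 4.22], [0.17, 2.65], [-2.57, 2.57]. Speed limits (rad/s): [2.79, 2.79, 3.14, 3.14, 3.14, 3.14].

## Interface

Orientations are given as [roll, pitch, yaw] about the fixed x, y, z axes, in that order (R = Rz(yaw) Ry(pitch) Rx(roll)).
In Python, from bench import robot gives the robot as it stands.
- The arm moves only by the tool carry_out, never from a script. Its argument "deltas" is text: rows parted by semicolons, each of 7 numbers parted by spaces: the shift along the tool's x, y, z in mm, then the turn, a rotation vector about the tool's x, y, z in rad, then the closure, from 0 (fully open) to 1 (shut). A call has exactly 8 rows; each row is the pose to reach, as a shift and turn from the pose commanded when the call began, along the tool's axes at that moment; what a row does not reach only later rows make up. A row lasts 1/12 s, in which the tool goes at most 41.7 mm and 7.16 degrees, less where a joint would pass 70% of its speed; a pose out of reach is approached as far as the arm can. A call with a gripper value outside its range is refused whole. The fingers move at their own pace and stop on an object; the grip force is fixed at half the most. Time passes only in rows, so rows that repeat a pose let the fingers close, or fill a call up. It gives the time, the measured TCP pose, the force and the opening at its end, in the units of the state.
- robot.get_obs(): the state, without advancing time (a new reading comes with each control period).
- robot.snapshot(name): name is "scene" or "side" or "wrist"; returns a dict with "pixels" (400x640x3 uint8, red, green, blue), "range_z" (400x640 float32, m along the optical axis (not along the pixel's ray), 0 where there is no reading), "camera_matrix" (3x3 intrinsics, pixels), "rvec" (rotation vector, rad) and "tvec" (3), from world to camera coordinates, as OpenCV has them. Camera axes: x right, y down, z forward; pixel columns grow to the right and rows downward; lengths in m; the calibration is good to about 2 mm. A picture is of the moment at which its call begins.
- robot.close_job(): hands the job in, once; it reports no verdict.
Trained networks look in a picture, given as the dict that the camera call returned (one of the last four; its "shot" number tells which), for a name from the list of things; names that differ only in an ending like _2 or _b are one class to them, and where a whole thing is asked for, a point or a joint stands for the part that bears it (a point fixed in the world has none). Each returns a list of dicts, best first, with "p" (0 to 1); they miss things now and then, are a little off and sometimes report something else, mostly with a low value. They report only what shows in the picture. A call takes as long as a camera call.
- robot.look_for(picture, thing): "at" ([x, y, z] in m, in the coordinates of the camera as it stood for that picture, good to about 4 mm: the middle of the surface that is visible of it).
- robot.place_of(picture, thing): "at" ([x, y, z] in m, in the coordinates of the camera as it stood for that picture, good to about 4 mm: a listed point, or the origin of a listed thing).
The state is a dict: "time": time; "joint_positions": joint angles; "qvel": joint speeds; "joint_torque": joint torques, N m; "tool_pos": TCP position; "ee_rot": TCP orientation; "wrist_force": force on the tool from outside, world axes, zero at the start; "wrist_torque": the same for the moment, N m; "width": finger opening in m.
Only numpy, scipy, OpenCV 4.12 (cv2) and the standard library are available. Lean on these libraries where they do the work, as an engineer would, in place of code of your own. Each camera call takes 0.05 s, during which the arm holds its last target.

## Working session

There is one attempt and no reset: what is moved stays moved. The work goes in short steps, Python scripts to look and compute and a tool call to move; the robot and the scene stay as the last step left them, time stands still between calls to the robot, and variables do not carry over. Pictures are saved under pics/ and viewed, and the job is handed in when it is done.

Besides the shell and the picture viewer there is one more tool, called as name(argument=value, ...) on one line, values as JSON. carry_out: Moves the arm, as the interface text tells. Its arguments: {"type":"object","properties":{"deltas":{"type":"string"}},"required":["deltas"]}

```bash
ls; mkdir -p pics
python3 - <<'E'
from bench import robot
import cv2,numpy as np
print(robot.get_obs())
for n in ["scene","side"]:
    s=robot.snapshot(n)
    cv2.imwrite(f"pics/{n}0.png",s["pixels"][:,:,::-1])
    R=cv2.Rodrigues(np.array(s["rvec"],float))[0];t=np.array(s["tvec"],float).ravel()
    print(n,"cam at",(-R.T@t).round(3), np.array(s["camera_matrix"]).round(1).tolist())
    for th in ["panel","mains_grip","standby_a_grip","plate_knob","logger","carton","vial_tray","sanitiser","sharps","swab_dish"]:
        for d in robot.place_of(s,th)[:4]:
            if d["p"]>.2: print(th,round(d["p"],2),(R.T@(np.array(d["at"])-t)).round(4),{k:v for k,v in d.items() if k not in("p","at")})
E
```

```text
pics
{'time': 0.0, 'joint_positions': array([-1.24415648e+00,  8.79559460e-02,  1.37219715e+00, -1.93885503e-05,
        1.68359921e+00, -1.03068927e-01]), 'qvel': array([-0.00103844, -0.00031413,  0.00023094, -0.00039285,  0.00055739,
        0.00094691]), 'joint_torque': array([-1.13160897e-04, -3.40182996e+01, -3.02428293e+01,  7.17017334e-02,
        3.28853773e-02, -1.79704280e-04]), 'tool_pos': array([ 0.22896728, -0.49949013,  0.20433263]), 'ee_rot': array([-3.13944247e+00, -2.03031806e-04,  4.29706392e-01]), 'wrist_force': array([ 0.65737768, -0.10147246,  0.48117636]), 'wrist_torque': array([0.01667356, 0.01206421, 0.03597909]), 'width': 0.09378495592381976}
scene cam at [1.221 0.194 0.92 ] [[375.3, 0.0, 318.3], [0.0, 375.3, 198.4], [0.0, 0.0, 1.0]]
panel 0.97 [0.5555 0.0269 0.0019] {}
panel 0.59 [ 0.5346 -0.4053 -0.0013] {}
mains_grip 0.69 [0.4536 0.0466 0.1184] {}
mains_grip 0.39 [0.5565 0.176  0.1585] {}
standby_a_grip 0.52 [0.5261 0.0069 0.1595] {}
plate_knob 0.83 [0.5881 0.1067 0.1502] {}
logger 0.56 [0.4514 0.0473 0.116 ] {}
carton 0.61 [ 0.6894 -0.039   0.1209] {}
carton 0.23 [ 0.5646 -0.135   0.157 ] {}
vial_tray 0.57 [ 3.732e-01  4.345e-01 -2.000e-04] {}
vial_tray 0.25 [0.5592 0.0269 0.0009] {}
sanitiser 0.83 [ 0.3727 -0.4381 -0.0012] {}
sharps 0.88 [ 0.5312 -0.4087 -0.0039] {}
swab_dish 0.73 [ 0.7965  0.0294 -0.0055] {}
side cam at [0.205 0.828 1.094] [[476.1, 0.0, 318.0], [0.0, 476.1, 202.1], [0.0, 0.0, 1.0]]
panel 0.86 [ 0.5598  0.0255 -0.0055] {}
mains_grip 0.71 [0.5576 0.1752 0.1589] {}
standby_a_grip 0.58 [0.529  0.0064 0.1591] {}
plate_knob 0.82 [0.5858 0.1067 0.152 ] {}
logger 0.94 [0.4499 0.0449 0.1195] {}
carton 0.67 [ 0.6931 -0.0426  0.1192] {}
vial_tray 0.89 [0.3743 0.4321 0.0014] {}
sharps 0.95 [ 0.5302 -0.4139 -0.0011] {}
swab_dish 0.85 [ 0.7998  0.0355 -0.0037] {}
swab_dish 0.69 [0.4525 0.0434 0.1214] {}
```

View pics/scene0.png

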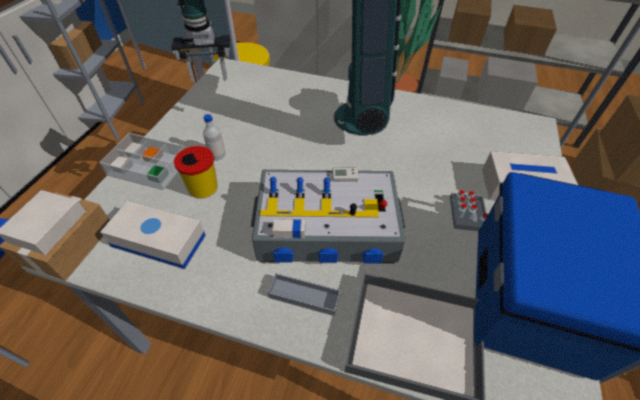

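View pics/side0.png

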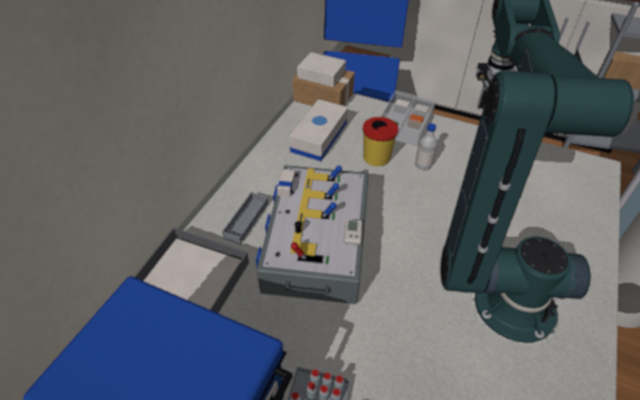

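```bash
cat > h.py <<'E'
import cv2,numpy as np
from scipy.spatial.transform import Rotation as Ro
def RT(s): return cv2.Rodrigues(np.array(s["rvec"],float))[0],np.array(s["tvec"],float).ravel()
def cloud(s):
    R,t=RT(s);K=np.array(s["camera_matrix"]);z=np.array(s["range_z"],float)
    v,u=np.mgrid[:z.shape[0],:z.shape[1]]
    P=np.stack([(u-K[0,2])/K[0,0]*z,(v-K[1,2])/K[1,1]*z,z],-1)
    W=(P-t)@R; W[z<=0]=np.nan
    return W
def proj(s,P):
    R,t=RT(s);K=np.array(s["camera_matrix"]);q=(np.atleast_2d(P)@R.T+t)@K.T
    return q[:,:2]/q[:,2:]
E
python3 - <<'E'
from bench import robot
from h import *
for n in ["scene","side"]:
    s=robot.snapshot(n);W=cloud(s)
    m=(abs(W[...,2]-.12)<.012)&(W[...,0]>.35)&(W[...,0]<.78)&(abs(W[...,1])<.3)
    k,lab,st,_=cv2.connectedComponentsWithStats(m.astype(np.uint8)); i=1+np.argmax(st[1:,4]); m=lab==i
    P=W[m]; print(n,m.sum(),"z",np.median(P[:,2]))
    (cx,cy),(w,h),a=cv2.minAreaRect((P[:,:2]*1000).astype(np.float32)); print(cx,cy,w,h,a)
    R,t=RT(s); pts=[]
    for th in ["mains_grip","standby_a_grip","standby_b_grip","standby_c_grip","plate_knob"]:
        for d in robot.look_for(s,th)[:6]: print(th,round(d["p"],2),(R.T@(np.array(d["at"])-t)).round(4))
        for d in robot.place_of(s,th)[:6]: print("  place",th,round(d["p"],2),(R.T@(np.array(d["at"])-t)).round(4))
    u0,v0=np.array(np.where(m))[::-1].min(1)-15;u1,v1=np.array(np.where(m))[::-1].max(1)+15
    c=s["pixels"][v0:v1,u0:u1,::-1]; f=min(780/c.shape[1],580/c.shape[0]); print(u0,v0,f)
    cv2.imwrite(f"pics/{n}1.png",cv2.resize(c,None,fx=f,fy=f,interpolation=cv2.INTER_CUBIC))
E
```

```text
scene 9214 z 0.11877446915092929
562.1657104492188 27.693984985351562 262.2223205566406 400.6626892089844 17.07587242126465
mains_grip 0.44 [0.5594 0.1768 0.158 ]
  place mains_grip 0.65 [0.5571 0.1781 0.1551]
  place mains_grip 0.39 [0.5865 0.1082 0.1498]
standby_a_grip 0.69 [0.5366 0.014  0.1529]
standby_a_grip 0.49 [ 0.5553 -0.3898  0.1294]
  place standby_a_grip 0.58 [0.5269 0.0085 0.1603]
standby_b_grip 0.58 [ 0.5584 -0.0601  0.1534]
  place standby_b_grip 0.61 [ 0.5451 -0.0626  0.1556]
standby_c_grip 0.48 [ 0.5773 -0.1276  0.1529]
  place standby_c_grip 0.68 [ 0.5635 -0.1334  0.1618]
  place standby_c_grip 0.62 [ 0.5461 -0.0601  0.1581]
plate_knob 0.97 [0.6012 0.0254 0.1229]
plate_knob 0.32 [ 0.576  -0.1256  0.1523]
  place plate_knob 0.93 [0.5878 0.1072 0.1511]
  place plate_knob 0.58 [0.5274 0.0087 0.1601]
  place plate_knob 0.51 [ 0.6939 -0.0405  0.1206]
237 155 4.262295081967213
side 9393 z 0.11922998973099916
563.0512084960938 29.0389404296875 260.7135009765625 403.5924377441406 17.26737403869629
mains_grip 0.4 [0.5505 0.1762 0.1551]
  place mains_grip 0.7 [0.5589 0.176  0.1627]
  place standby_a_grip 0.64 [0.5275 0.0078 0.1584]
  place standby_b_grip 0.66 [ 0.5515 -0.0589  0.1589]
standby_c_grip 0.55 [ 0.5766 -0.1215  0.1501]
  place standby_c_grip 0.64 [ 0.5731 -0.1309  0.1559]
  place standby_c_grip 0.63 [0.5584 0.1739 0.1594]
plate_knob 0.87 [0.5941 0.0287 0.124 ]
  place plate_knob 0.93 [0.5873 0.1092 0.1506]
241 151 3.918918918918919
```

View pics/scene1.png

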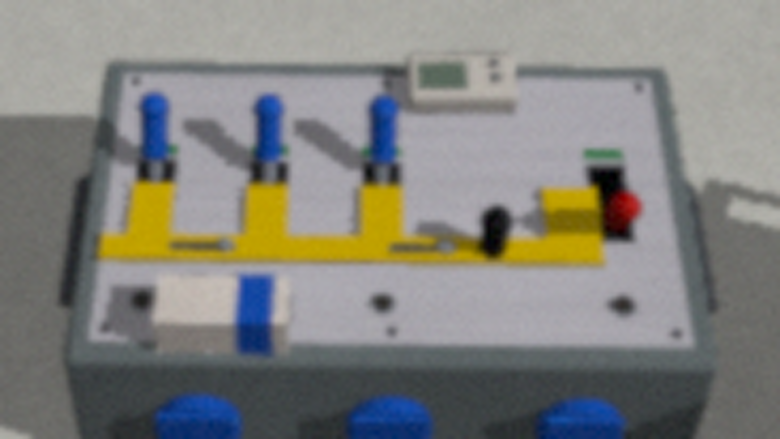

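View pics/side1.png

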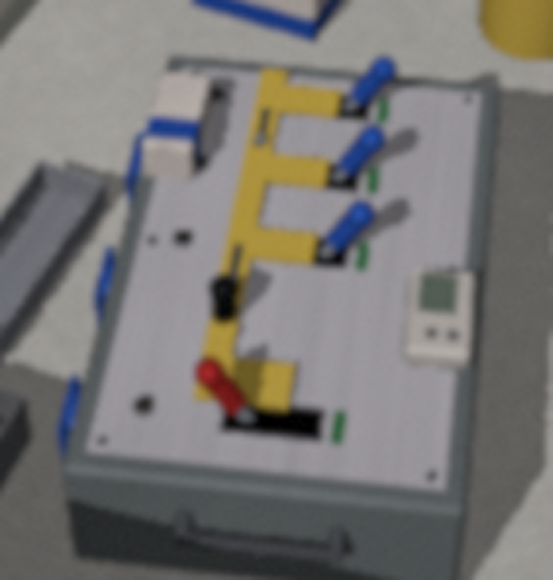

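```bash
cat >> h.py <<'E'
C=np.array([.5625,.027]);YAW=.300
def where(o):
    d=np.array(o["tool_pos"])[:2]-C;c,s=np.cos(YAW),np.sin(YAW)
    f=np.array(o["wrist_force"])
    return np.array([c*d[0]+s*d[1],-s*d[0]+c*d[1],o["tool_pos"][2]-.12])*1000, np.array([c*f[0]+s*f[1],-s*f[0]+c*f[1],f[2]])
def plan(o,px,py,pz):
    c,s=np.cos(YAW),np.sin(YAW)
    T=np.array([C[0]+(c*px-s*py)/1000,C[1]+(s*px+c*py)/1000,.12+pz/1000])
    Rt=Ro.from_euler("xyz",o["ee_rot"]); R1=Ro.from_euler("xyz",[np.pi,0,YAW])
    print("delta",(Rt.inv().apply(T-o["tool_pos"])*1000).round(1),"rot",(Rt.inv()*R1).as_rotvec().round(4))
E
python3 - <<'E'
from bench import robot
from h import *
o=robot.get_obs();print(where(o));plan(o,80,145,100);plan(o,0,-60,150)
E
```

```text
(array([-474.17943466, -404.96897904,   85.5143319 ]), array([ 0.33293083,  0.3902209 , -0.04695714]))
delta [ 620.7 -473.6  -14.6] rot [1.000e-04 0.000e+00 1.298e-01]
delta [ 514.8 -280.7  -64.5] rot [1.000e-04 0.000e+00 1.298e-01]
```

carry_out(deltas="0 0 -38 0 0 0 1; 28 -20 -60 0 0 0.02 1; 58 -43 -65 0 0 0.04 1; 90 -67 -65 0 0 0.06 1; 122 -91 -65 0 0 0.08 1; 154 -115 -65 0 0 0.1 1; 186 -139 -65 0 0 0.12 1; 218 -163 -65 0 0 0.13 1")

```text
time: 2.87
tool_pos: [0.3599, -0.2592, 0.2708]
ee_rot: [3.141, -0.001, 0.298]
wrist_force: [0.8, -0.1, -0.0]
width: 0.044
```

Run:
```python
from bench import robot
from h import *
o=robot.get_obs();print(o["time"],o["ee_rot"],where(o));plan(o,80,145,100)
```

```text
2.8667 [ 3.14072722e+00 -5.65253367e-04  2.98388114e-01] (array([-278.16381767, -213.58062201,  150.76348874]), array([ 0.75847723, -0.3624742 , -0.03754265]))
delta [ 357.6 -359.2   50.7] rot [ 0.0009 -0.0006 -0.0016]
```

carry_out(deltas="29 -29 0 0 0 0 1; 58 -58 0 0 0 0 1; 87 -87 0 0 0 0 1; 116 -116 0 0 0 0 1; 145 -145 0 0 0 0 1; 174 -174 0 0 0 0 1; 203 -203 0 0 0 0 1; 232 -232 10 0 0 0 1")

```text
time: 3.53
tool_pos: [0.5138, 0.0308, 0.2629]
ee_rot: [3.14, -0.005, 0.3]
wrist_force: [0.6, -0.7, 0.5]
width: 0.0002
```

carry_out(deltas="29 -29 5 0 0 0 1; 58 -58 10 0 0 0 1; 87 -87 15 0 0 0 1; 116 -116 25 0 0 0 1; 126 -127 40 0 0 0 1; 126 -127 40 0 0 0 1; 126 -127 40 0 0 0 1; 126 -127 40 0 0 0 1")

```text
time: 4.2
tool_pos: [0.5949, 0.186, 0.2209]
ee_rot: [3.141, 0.0, 0.299]
wrist_force: [0.2, -0.4, -0.1]
width: 0.0003
```

Run:
```python
from bench import robot
from h import *
o=robot.get_obs();print(o["time"],o["ee_rot"],o["width"],where(o));plan(o,80,145,30)
s=robot.snapshot("side");cv2.imwrite("pics/side2.png",cv2.resize(s["pixels"][130:330,200:460,::-1],None,fx=3,fy=3))
s=robot.snapshot("wrist");cv2.imwrite("pics/wrist2.png",s["pixels"][:,:,::-1])
```

```text
4.2 [3.14071546e+00 3.80190116e-04 2.98746624e-01] 0.00034406324362738576 (array([ 77.95936923, 142.33272166, 100.92026153]), array([ 0.12214941, -0.40874765, -0.11483066]))
delta [ 2.1 -2.7 70.9] rot [ 0.0009  0.0004 -0.0013]
```

View pics/side2.png

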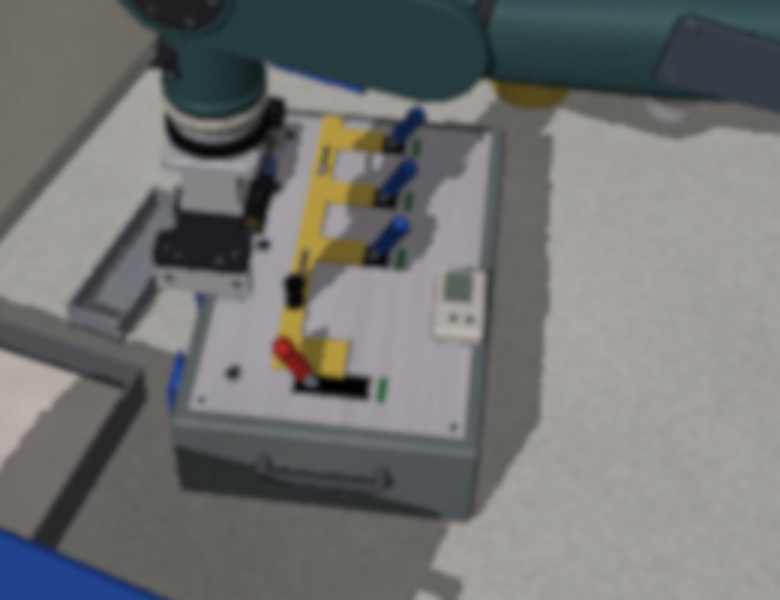

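View pics/wrist2.png

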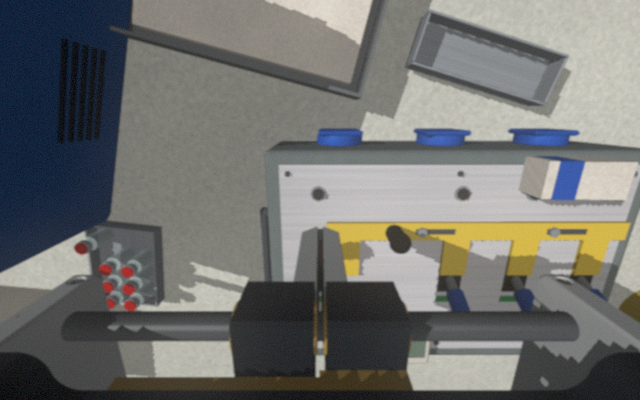

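carry_out(deltas="2 -2 35 0 0 0 1; 2 -3 70 0 0 0 1; 2 -3 70 0 0 0 1; -10 -3 70 0 0 0 1; -20 -3 70 0 0 0 1; -30 -3 70 0 0 0 1; -40 -3 70 0 0 0 1; -40 -3 70 0 0 0 1")

```text
time: 4.97
tool_pos: [0.5592, 0.1778, 0.1571]
ee_rot: [3.14, -0.013, 0.298]
wrist_force: [3.2, -0.0, 3.4]
width: 0.0005
```

Run:
```python
from bench import robot
from h import *
o=robot.get_obs();print(o["time"],o["ee_rot"],o["width"],where(o))
s=robot.snapshot("side");cv2.imwrite("pics/side3.png",cv2.resize(s["pixels"][130:330,200:460,::-1],None,fx=3,fy=3))
```

```text
4.9667 [ 3.14006379 -0.01306733  0.29827455] 0.00048730871875067084 (array([ 41.38331433, 145.04743679,  37.10883584]), array([ 3.0507883 , -0.9879684 ,  3.37569905]))
```

View pics/side3.png

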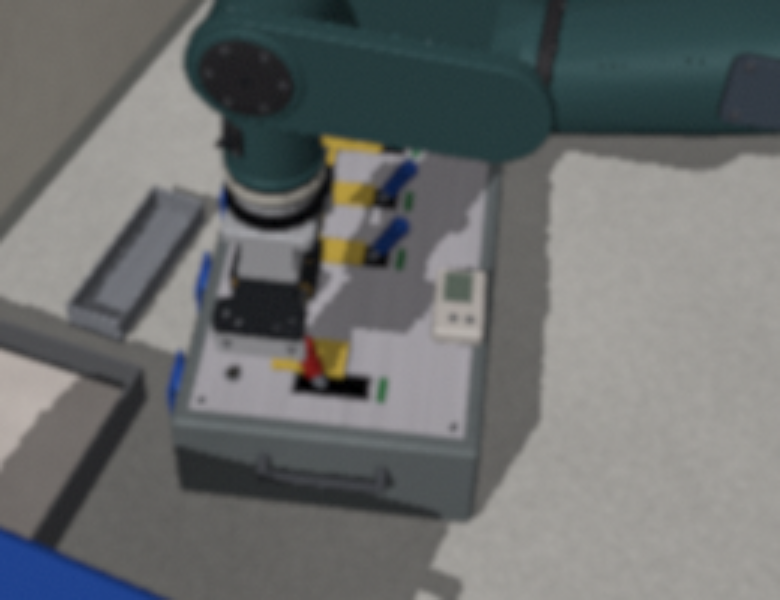

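carry_out(deltas="-8 0 0 0 0 0 1; -16 0 0 0 0 0 1; -24 0 0 0 0 0 1; -31 0 0 0 0 0 1; -38 0 0 0 0 0 1; -44 0 0 0 0 0 1; -48 0 0 0 0 0 1; -48 0 0 0 0 0 1")

```text
time: 5.68
tool_pos: [0.5087, 0.1635, 0.15]
ee_rot: [3.141, 0.003, 0.3]
wrist_force: [1.2, -0.9, 2.6]
width: 0.0005
```

Run:
```python
from bench import robot
from h import *
o=robot.get_obs();print(o["time"],o["ee_rot"],o["width"],where(o))
```

```text
5.6833 [3.14132827e+00 2.79438570e-03 2.99630738e-01] 0.0004773444988527835 (array([-11.04736725, 146.33781429,  29.9866404 ]), array([ 0.93536822, -1.1854943 ,  2.60364065]))
```

carry_out(deltas="-2 0 0 0 0 0 1; -4 0 0 0 0 0 1; -6 0 0 0 0 0 1; -8 0 0 0 0 0 1; -9 0 0 0 0 0 1; -9 0 0 0 0 0 1; -9 0 0 0 0 0 1; -9 0 0 0 0 0 1")

```text
time: 6.35
tool_pos: [0.5016, 0.1618, 0.1505]
ee_rot: [-3.141, 0.0, 0.3]
wrist_force: [4.3, 1.5, 0.2]
width: 0.0006
```

```bash
cat > w.py <<'E'
from bench import robot
from h import *
np.set_printoptions(precision=2,suppress=True)
o=robot.get_obs();print(round(o["time"],2),o["width"],*where(o))
E
python3 w.py
```

```text
6.35 0.000623575315769645 [-18.35 146.78  30.51] [4.56 0.21 0.19]
```

carry_out(deltas="-1 0 0 0 0 0 1; -2 0 0 0 0 0 1; -3 0 0 0 0 0 1; -4 0 0 0 0 0 1; -5 0 0 0 0 0 1; -5 0 0 0 0 0 1; -5 0 0 0 0 0 1; -5 0 0 0 0 0 1")

```text
time: 7.02
tool_pos: [0.5001, 0.161, 0.152]
ee_rot: [3.141, -0.009, 0.3]
wrist_force: [10.9, 2.9, 0.4]
width: 0.0003
```

```bash
python3 w.py
python3 - <<'E'
from bench import robot
from h import *
s=robot.snapshot("side");cv2.imwrite("pics/side4.png",cv2.resize(s["pixels"][130:330,200:460,::-1],None,fx=3,fy=3))
E
```

```text
7.02 0.0003013792162360971 [-20.   146.48  32.04] [11.25 -0.42  0.42]
```

View pics/side4.png

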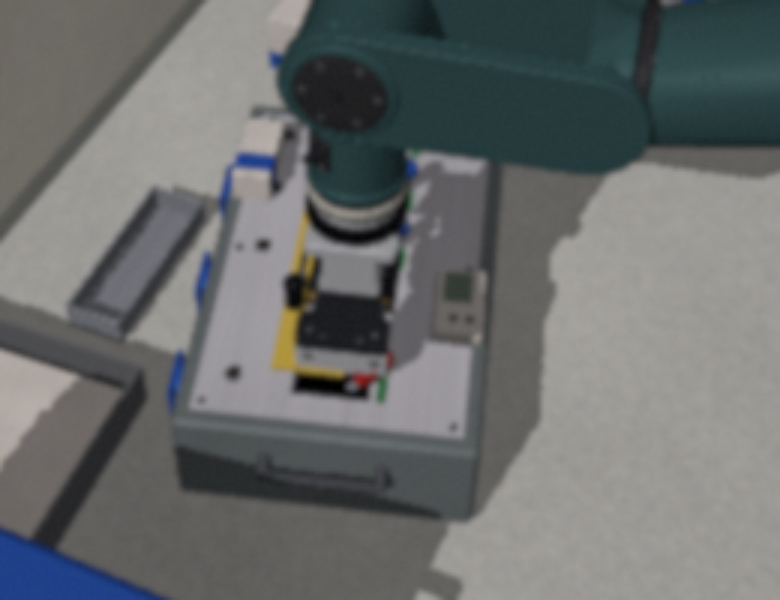

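carry_out(deltas="5 0 0 0 0 0 1; 5 0 -35 0 0 0 1; 20 20 -65 0 0 0 1; 40 50 -65 0 0 0 1; 60 83 -65 0 0 0 1; 66 115 -65 0 0 0 1; 66 118 -65 0 0 0 1; 66 118 -50 0 0 0 1")

```text
time: 7.73
tool_pos: [0.5954, 0.0647, 0.2023]
ee_rot: [3.141, -0.0, 0.296]
wrist_force: [0.3, 0.1, 1.4]
width: 0.0003
```

```bash
python3 w.py
python3 - <<'E'
from bench import robot
from h import *
o=robot.get_obs(); plan(o,44,30,20)
s=robot.snapshot("side");cv2.imwrite("pics/side5.png",cv2.resize(s["pixels"][130:330,200:460,::-1],None,fx=3,fy=3))
R,t=RT(s)
for th in ["mains_grip","plate_knob"]:
  for d in robot.place_of(s,th)[:3]:
    w=R.T@(np.array(d["at"])-t); print(th,d["p"],where(dict(tool_pos=w,wrist_force=[0,0,0]))[0])
E
```

```text
7.73 0.0002642810179247636 [42.56 26.28 82.34] [ 0.31 -0.02  1.4 ]
delta [ 1.4 -3.8 62.3] rot [ 0.0007 -0.0003 -0.0037]
mains_grip 0.67 [-318.55907336 -390.02374166 -119.96593842]
mains_grip 0.47 [-36.97061379 143.02623624  38.89302576]
plate_knob 0.92 [44.89047176 70.19742764 34.75330241]
```

View pics/side5.png

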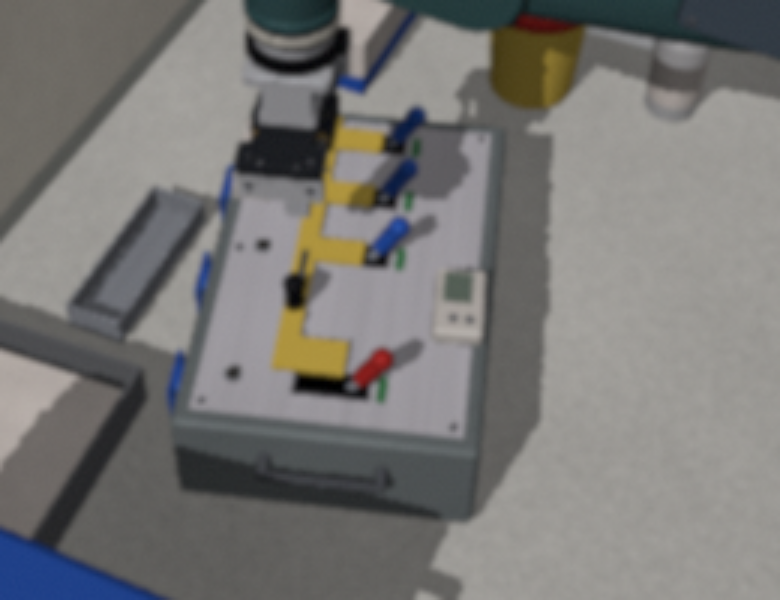

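carry_out(deltas="1 -2 30 0 0 0 1; 1 -2 61 0 0 0 1; 1 -2 61 0 0 0 1; 1 -10 61 0 0 0 1; 1 -17 61 0 0 0 1; 1 -24 61 0 0 0 1; 1 -31 61 0 0 0 1; 1 -35 61 0 0 0 1")

```text
time: 8.55
tool_pos: [0.5857, 0.1011, 0.1415]
ee_rot: [3.14, -0.002, 0.3]
wrist_force: [0.5, -4.8, -0.1]
width: 0.0002
```

```bash
python3 w.py
```

```text
8.55 0.0001879809712057046 [44.09 63.92 21.47] [-0.9  -4.72 -0.12]
```

Plate sliding (4.7 N). Continue in small steps.

carry_out(deltas="0 -2 0 0 0 0 1; 0 -4 0 0 0 0 1; 0 -6 0 0 0 0 1; 0 -8 0 0 0 0 1; 0 -10 0 0 0 0 1; 0 -11 0 0 0 0 1; 0 -11 0 0 0 0 1; 0 -11 0 0 0 0 1")

```text
time: 9.22
tool_pos: [0.5838, 0.1086, 0.141]
ee_rot: [3.136, -0.003, 0.298]
wrist_force: [1.6, -8.7, 4.0]
width: 0.0003
```

```bash
python3 w.py
```

```text
9.22 0.00030939422671790665 [44.45 71.67 20.96] [-1.09 -8.81  4.01]
```

carry_out(deltas="0 -1 0 0 0 0 1; 0 -2 0 0 0 0 1; 0 -3 0 0 0 0 1; 0 -3 0 0 0 0 1; 0 -3 0 0 0 0 1; 0 -3 0 0 0 0 1; 0 -3 0 0 0 0 1; 0 -3 0 0 0 0 1")

```text
time: 9.88
tool_pos: [0.5837, 0.1087, 0.141]
ee_rot: [3.131, -0.003, 0.296]
wrist_force: [3.9, -14.7, 4.0]
width: 0.0007
```

```bash
python3 w.py
python3 - <<'E'
from bench import robot
from h import *
s=robot.snapshot("side");cv2.imwrite("pics/side6.png",cv2.resize(s["pixels"][130:330,200:460,::-1],None,fx=3,fy=3))
R,t=RT(s)
for th in ["mains_grip","plate_knob"]:
  for d in robot.place_of(s,th)[:3]:
    w=R.T@(np.array(d["at"])-t); print(th,d["p"],where(dict(tool_pos=w,wrist_force=[0,0,0]))[0])
E
```

```text
9.88 0.0007327619680693138 [44.41 71.76 21.  ] [ -0.64 -15.18   3.95]
mains_grip 0.6 [-39.03336382 141.93020359  41.08249482]
plate_knob 0.77 [43.07142939 97.13351426 31.54732007]
```

View pics/side6.png

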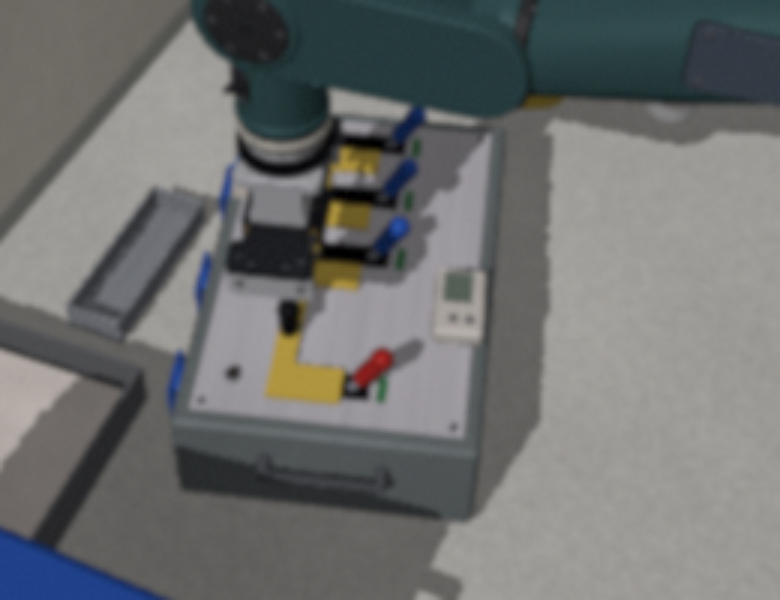

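carry_out(deltas="0 8 0 0 0 0 1; 0 10 -38 0 0 0 1; -15 20 -70 0 0 0 1; -48 38 -72 0 0 0 1; -84 56 -72 0 0 0 1; -115 74 -72 0 0 0 1; -130 82 -72 0 0 0 1; -130 82 -72 0 0 0 1")

```text
time: 10.7
tool_pos: [0.4794, -0.0033, 0.2118]
ee_rot: [-3.14, -0.001, 0.298]
wrist_force: [0.5, 0.7, 0.5]
width: 0.0004
```

```bash
python3 w.py
python3 - <<'E'
from bench import robot
from h import *
o=robot.get_obs(); plan(o,-80,-6,30)
E
```

```text
10.7 0.0004204150432155237 [-88.34  -4.42  91.79] [0.72 0.46 0.52]
delta [ 8.3  1.7 61.8] rot [-0.002  -0.0008 -0.0024]
```

carry_out(deltas="0 2 31 0 0 0 1; 0 2 62 0 0 0 1; 8 2 62 0 0 0 1; 16 2 62 0 0 0 1; 22 2 62 0 0 0 1; 27 2 62 0 0 0 1; 32 2 62 0 0 0 1; 32 2 62 0 0 0 1")

```text
time: 11.37
tool_pos: [0.5143, 0.0051, 0.1529]
ee_rot: [3.14, -0.002, 0.301]
wrist_force: [-3.0, -1.0, 2.4]
width: 0.0004
```

```bash
python3 w.py
```

```text
11.37 0.0003767538835898873 [-52.47  -6.65  32.87] [-3.17 -0.02  2.43]
```

carry_out(deltas="1 0 0 0 0 0 1; 2 0 0 0 0 0 1; 3 0 0 0 0 0 1; 4 0 0 0 0 0 1; 4 0 0 0 0 0 1; 4 0 0 0 0 0 1; 4 0 0 0 0 0 1; 4 0 0 0 0 0 1")

```text
time: 12.03
tool_pos: [0.5169, 0.0059, 0.1522]
ee_rot: [3.14, -0.001, 0.3]
wrist_force: [-4.8, -1.0, 3.5]
width: 0.0
```

```bash
python3 w.py
```

```text
12.03 3.502429033600473e-05 [-49.79  -6.71  32.18] [-4.86  0.47  3.46]
```

carry_out(deltas="1 0 0 0 0 0 1; 2 0 0 0 0 0 1; 3 0 0 0 0 0 1; 4 0 0 0 0 0 1; 4 0 0 0 0 0 1; 4 0 0 0 0 0 1; 4 0 0 0 0 0 1; 4 0 0 0 0 0 1")

```text
time: 12.7
tool_pos: [0.5209, 0.0071, 0.1515]
ee_rot: [3.141, -0.002, 0.3]
wrist_force: [-5.2, -0.4, 3.5]
width: 0.0005
```

```bash
python3 w.py
```

```text
12.7 0.00045769106497268964 [-45.65  -6.72  31.46] [-5.07  1.17  3.53]
```

carry_out(deltas="1 0 0 0 0 0 1; 2 0 0 0 0 0 1; 3 0 0 0 0 0 1; 4 0 0 0 0 0 1; 4 0 0 0 0 0 1; 4 0 0 0 0 0 1; 4 0 0 0 0 0 1; 4 0 0 0 0 0 1")

```text
time: 13.37
tool_pos: [0.5242, 0.0083, 0.1498]
ee_rot: [3.141, -0.001, 0.3]
wrist_force: [-3.1, 0.1, 2.5]
width: 0.001
```

```bash
python3 w.py
```

```text
13.37 0.0010081673245839376 [-42.1   -6.59  29.77] [-2.9   1.04  2.49]
```

carry_out(deltas="2 0 0 0 0 0 1; 4 0 0 0 0 0 1; 6 0 0 0 0 0 1; 8 0 0 0 0 0 1; 8 0 0 0 0 0 1; 8 0 0 0 0 0 1; 8 0 0 0 0 0 1; 8 0 0 0 0 0 1")

```text
time: 14.03
tool_pos: [0.5319, 0.0107, 0.1494]
ee_rot: [3.142, -0.001, 0.3]
wrist_force: [-1.4, -0.1, 0.9]
width: 0.0006
```

```bash
python3 w.py
python3 - <<'E'
from bench import robot
from h import *
s=robot.snapshot("side");cv2.imwrite("pics/side7.png",cv2.resize(s["pixels"][130:330,200:460,::-1],None,fx=3,fy=3))
E
```

```text
14.03 0.0005951322863171945 [-34.01  -6.52  29.43] [-1.4   0.29  0.88]
```

View pics/side7.png

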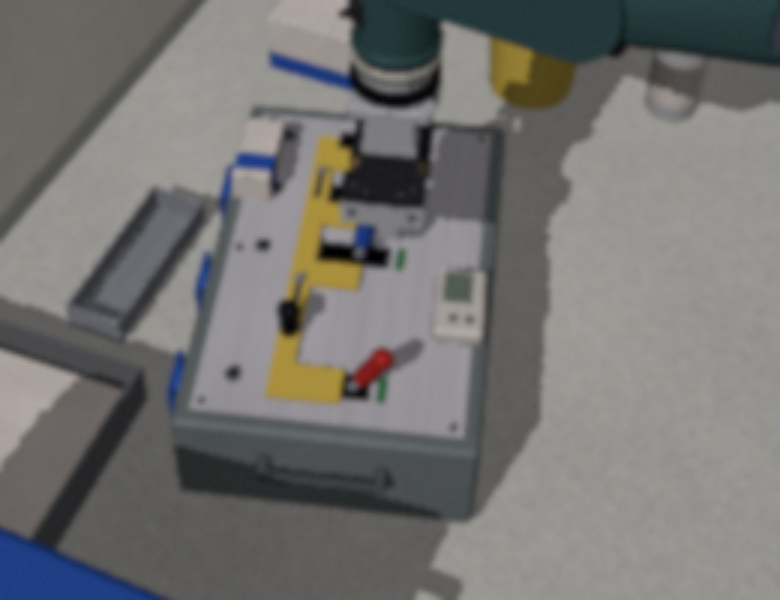

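carry_out(deltas="6 0 0 0 0 0 1; 12 0 0 0 0 0 1; 18 0 0 0 0 0 1; 25 0 0 0 0 0 1; 32 0 0 0 0 0 1; 38 0 0 0 0 0 1; 43 0 0 0 0 0 1; 44 0 0 0 0 0 1")

```text
time: 14.75
tool_pos: [0.574, 0.0238, 0.1483]
ee_rot: [-3.141, 0.002, 0.3]
wrist_force: [-3.8, -1.1, -0.5]
width: 0.0003
```

carry_out(deltas="1 0 0 0 0 0 1; 2 0 0 0 0 0 1; 3 0 0 0 0 0 1; 4 0 0 0 0 0 1; 5 0 0 0 0 0 1; 6 0 0 0 0 0 1; 6 0 0 0 0 0 1; 6 0 0 0 0 0 1")

```text
time: 15.42
tool_pos: [0.5778, 0.025, 0.1495]
ee_rot: [-3.141, 0.004, 0.3]
wrist_force: [-7.8, -1.0, 0.9]
width: 0.0001
```

```bash
python3 w.py
```

```text
15.42 0.00010242852866732232 [14.03 -6.47 29.53] [-7.73  1.35  0.87]
```

carry_out(deltas="1 0 0 0 0 0 1; 2 0 0 0 0 0 1; 3 0 0 0 0 0 1; 3 0 0 0 0 0 1; 3 0 0 0 0 0 1; 3 0 0 0 0 0 1; 3 0 0 0 0 0 1; 3 0 0 0 0 0 1")

```text
time: 16.08
tool_pos: [0.5782, 0.0251, 0.1494]
ee_rot: [-3.141, 0.01, 0.299]
wrist_force: [-13.2, -3.1, 2.7]
width: 0.0006
```

```bash
python3 w.py
```

```text
16.08 0.00055285400844812 [14.44 -6.45 29.39] [-13.5    0.9    2.74]
```

Firm stop reached. Back off, lift away to the robot side, and check.

carry_out(deltas="-8 0 0 0 0 0 1; -12 0 -30 0 0 0 1; -20 0 -65 0 0 0 1; -50 0 -90 0 0 0 1; -85 0 -95 0 0 0 1; -122 0 -95 0 0 0 1; -160 0 -95 0 0 0 1; -195 0 -95 0 0 0 1")

```text
time: 16.75
tool_pos: [0.3959, -0.0316, 0.246]
ee_rot: [3.139, -0.006, 0.301]
wrist_force: [0.1, -1.0, 0.1]
width: 0.0004
```

```bash
python3 w.py
python3 - <<'E'
from bench import robot
from h import *
for n in ["side","scene"]:
  s=robot.snapshot(n)
  c=s["pixels"][130:330,200:460,::-1] if n=="side" else s["pixels"][140:290,220:430,::-1]
  cv2.imwrite(f"pics/{n}8.png",cv2.resize(c,None,fx=3,fy=3,interpolation=cv2.INTER_CUBIC))
  R,t=RT(s)
  for th in ["mains_grip","plate_knob","standby_a_grip","standby_b_grip","standby_c_grip","logger","carton"]:
   for d in robot.place_of(s,th)[:3]:
    w=R.T@(np.array(d["at"])-t); print(th,round(d["p"],2),where(dict(tool_pos=w,wrist_force=[0,0,0]))[0].round(1))
E
```

```text
16.75 0.00040399892409956795 [-176.45   -6.74  126.05] [-0.2  -0.95  0.14]
mains_grip 0.51 [-37.2 144.6  39.6]
plate_knob 0.82 [45.  97.6 30.6]
plate_knob 0.58 [ 231.2  -60.8 -124.5]
standby_a_grip 0.55 [40.1 -7.1 37.8]
standby_b_grip 0.58 [-35.6 -81.7  37.9]
standby_c_grip 0.62 [ -37.2 -150.6   35.2]
standby_c_grip 0.41 [-99.3  49.2  -3.1]
logger 0.79 [-100.4   48.8   -1.2]
carton 0.82 [ 104.3 -105.5   -4.4]
mains_grip 0.46 [-38.8 146.7  36.9]
mains_grip 0.27 [46.5 99.7 28.8]
mains_grip 0.22 [-99.4  51.9  -3.1]
plate_knob 0.89 [46.6 96.6 32.2]
plate_knob 0.58 [ 105.2 -106.4    2.8]
plate_knob 0.17 [ 224.5  -67.6 -125. ]
standby_a_grip 0.37 [38.5 -5.6 37.7]
standby_b_grip 0.64 [-42.7 -80.4  37.5]
standby_b_grip 0.24 [49.1 98.3 29.3]
standby_c_grip 0.63 [ 104.3 -101.1   -2.6]
standby_c_grip 0.48 [ -43.4 -155.8   37.9]
logger 0.53 [-101.    51.3   -3.6]
logger 0.15 [ 102.2 -103.4   -2.6]
carton 0.58 [ 104.1 -102.5   -3.5]
```

View pics/side8.png

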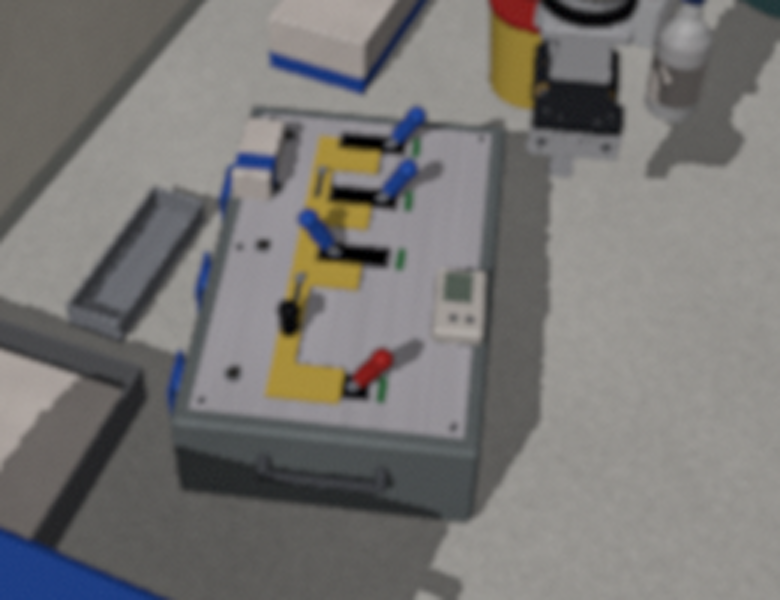

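View pics/scene8.png

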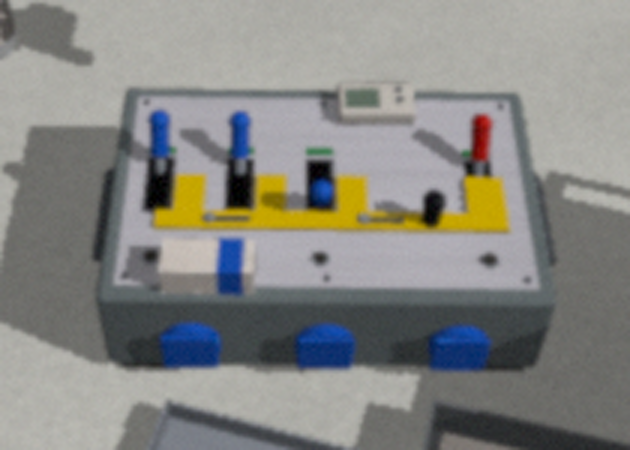

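carry_out(deltas="0 0 0 0 0 0 1; 0 0 0 0 0 0 1; 0 0 0 0 0 0 1; 0 0 0 0 0 0 1; 0 0 0 0 0 0 1; 0 0 0 0 0 0 1; 0 0 0 0 0 0 1; 0 0 0 0 0 0 1")

```text
time: 18.22
tool_pos: [0.3958, -0.0314, 0.2446]
ee_rot: [3.141, -0.0, 0.3]
wrist_force: [0.5, -0.0, -0.6]
width: 0.0004
```

```bash
python3 w.py; python3 -c "
from bench import robot
print(robot.close_job())"
```

```text
18.22 0.00038787152373318586 [-176.46   -6.52  124.61] [ 0.5  -0.16 -0.57]
the job is handed in; nothing more can be done
None
```

The fridge is on standby power, and I handed the job in after about 18 s of the 67 s allowed. I threw the red mains lever to its OFF stop and pushed the yellow plate home by its knob. I then felt blue lever a, found it free, and threw it to its ON stop. The end-stop pushes peaked at about 11, 15 and 13.5 N, and I met no blocked lever.

The last checks, from two cameras and in the box's frame, agreed with each other and with the pictures:
- **Red lever:** its grip is at x of about -38 mm, which is OFF.
- **Plate:** the knob is at y of about 97 mm. The plate did not move when I pushed harder, so it is home.
- **Blue lever a:** its grip is at x of about +39 mm, which is ON.
- **Blue levers b and c:** neither was touched. Their grips read between -36 and -43 mm, which is OFF.
- **Things lying around:** the logger and carton are where they were. I did not re-measure the other four, but the arm did not touch them.
- **Robot:** the arm is clear of everything.

The networks gave a few false finds, which I ignored because they did not fit the pictures. The joint angles are inferred from the grip positions and the firm stops, since nothing reports them directly.

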